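# Transfer valve-train parts to the assembly rack in reverse order

### The job

The four valve-train parts on the blue strip-down rack stand in the order in which they came off the engine. Move them to the four pockets of the aluminium assembly rack in the reverse order, counted from each rack's ball-handle end: the part nearest the handle of the strip-down rack goes into the pocket farthest from the handle of the assembly rack, and so on along the row. Stand each part upright on the floor of its own pocket and let go.

Things in the scene. Friction and masses are not known exactly. Their poses are not given: they have to be found in the camera images.
- tappet: Bucket tappet: plain bright steel cylinder, 34 mm diameter, 32 mm high, with a darker disc on its top. Grip it anywhere on its side. Rests upright on its pad at the start, its foot 23 mm above the bench. Origin: centre of its underside; z up along its axis, round about z.
- valve: Engine valve of bright steel standing on its head: head 35 mm diameter and 4 mm thick at the foot, a cone up to 20 mm, then a thin stem 8.4 mm in diameter up to 82 mm. Grip the stem, 30 to 70 mm above the foot. Rests upright on its pad at the start, its foot 23 mm above the bench. Origin: centre of its underside; z up along its axis, round about z.
- sprocket: Small dark steel chain sprocket: toothed disc 48 mm over the teeth and 8 mm thick at the foot, with a hub 24 mm in diameter above it up to 38 mm, dark bore on top. Grip the hub. Rests upright on its pad at the start, its foot 23 mm above the bench. Origin: centre of its underside; z up along its axis, round about z.
- bush: Brass flanged bush: flange 38 mm diameter and 6 mm thick at the foot, body 25 mm in diameter above it up to 44 mm, dark bore on top. Grip the body. Rests upright on its pad at the start, its foot 23 mm above the bench. Origin: centre of its underside; z up along its axis, round about z.
- strip_rack: Strip-down rack, fixed: blue bar 80 x 372 mm, deck 20 mm above the bench, four round black pads in a row. Origin on the bench under the middle of the row. Own y runs along the row to the handle (upright post, black ball, top 71 mm above bench) at y +186 mm; pads at y +117, +39, -39, -117, x 0. Own x is level, across the bar, away from the robot within 0.15 rad. Either rack may be the nearer one.
- build_rack: Assembly rack, fixed: pale aluminium bar 80 x 372 mm with four 62 mm square pockets, black floors 20 mm above the bench, walls 6 mm above the floors. Origin on the bench under the middle of the row. Own y runs along the row to the handle (upright post, black ball, top 71 mm) at y +186 mm; pockets at y +117, +39, -39, -117, x 0. Own x is level, across the bar, away from the robot within 0.15 rad.
- pad_a: The round black rubber pad on the strip-down rack on which the tappet stands at the start: 54 mm diameter, 3 mm thick, fixed; origin at its underside centre on the blue deck. It stays and shows where the tappet came from; which of the rack's four places it has differs from start to start.
- pad_b: The round black rubber pad on the strip-down rack on which the valve stands at the start: 54 mm diameter, 3 mm thick, fixed; origin at its underside centre on the blue deck. It stays and shows where the valve came from; which of the rack's four places it has differs from start to start.
- pad_c: The round black rubber pad on the strip-down rack on which the sprocket stands at the start: 54 mm diameter, 3 mm thick, fixed; origin at its underside centre on the blue deck. It stays and shows where the sprocket came from; which of the rack's four places it has differs from start to start.
- pad_d: The round black rubber pad on the strip-down rack on which the bush stands at the start: 54 mm diameter, 3 mm thick, fixed; origin at its underside centre on the blue deck. It stays and shows where the bush came from; which of the rack's four places it has differs from start to start.
Things that resemble listed ones, but are neither listed nor needed, are in the scene too. Of the things shaped like the bush, the brass one is meant.

How it is judged:
By the outcome, as a careful person would: the job done as asked, in the order asked, and still so for the second after the job is handed in, with the robot touching nothing.
It also fails if it takes over 90 s, if anything falls off the work surface, if the arm or the gripper's body presses on something with over 40 N, if the wrist force passes 120 N, or if a joint passes its speed limit or range.

### The arm

A 6-joint arm with a two-finger parallel gripper is mounted at the origin on the work surface. World frame = base frame: x ahead of the robot, y to its left, z up, the work surface at z = 0. Lengths are in m, angles in rad, forces in N, time in s.
With the tool pointing down it reaches from about 0.3 to 0.875 m from the base axis. Payload 6.4 kg.
Tool frame: the origin (TCP) lies on the centre line of the jaws, within the pads' length; the fingertips stand 25 mm ahead of it and the grasp point (between the pads) lies 6 mm ahead of it (ctrl.tip_reach is the distance from the TCP to the fingertips, in m); z points along the fingers, y is the line along which they close (so a half turn about z gives the same grasp; the last joint's range is limited). The gripper opens to 85 mm and grips with 20 to 120 N. Pads are 22 mm wide; open, the fingers measure 114 mm over their backs; the gripper's body (76 mm by 85 mm) begins 54 mm behind the grasp point. The pads swing forward as they close: fully open they stand 13 mm farther back than shut.
Start: joints at [1.084, 0.181, 1.607, -0, 1.354, -0.206], TCP at [0.159, 0.552, 0.229] pointing down, gripper open.
Joint ranges: [-2.99, 2.99], [-0.89, 2.07], [0.3, 2.58], [-1.14, 4.28], [0, 2.63], [-3.12, 3.12]. Speed limits (rad/s): [2.57, 2.57, 3.01, 3.14, 3.14, 3.14].

### API

Orientations are given as a unit quaternion [w, x, y, z].
In Python, from bench import ctrl gives the robot as it stands.
- The arm moves only by the tool servo_tool, never from a script. Its argument "motion" is a list that holds one entry, the list of rows, each a list of 5 numbers: the shift along the tool's x, y, z in cm, then the turn about the tool's z in degrees, then the closure, from -1 (fully open) to 1 (shut). In form: [[[dx, dy, dz, twist, claw], ...]]. A call has 1 to 5 rows; each row is the pose to reach, as a shift and turn from the pose commanded when the call began, along the tool's axes at that moment; what a row does not reach only later rows make up. A row lasts 1/10 s, in which the tool goes at most 50 mm and 8.59 degrees, less where a joint would pass 70% of its speed; a pose out of reach is approached as far as the arm can. A call with a gripper value outside its range is refused whole. The fingers move at their own pace and stop on an object; the grip force is fixed at half the most. Time passes only in rows, so rows that repeat a pose let the fingers close. It gives the time, the measured TCP pose, the force, the opening and the grip force at its end, in the units of the state.
- ctrl.get_obs(): the state, without advancing time (a new reading comes with each control period).
- ctrl.camera(name): name is "scene" or "top" or "wrist"; returns a dict with "pixels" (384x512x3 uint8, red, green, blue), "depth" (384x512 float32, m along the optical axis (not along the pixel's ray), 0 where there is no reading), "fx", "fy", "cx", "cy" (pixels), "R" (3x3) and "t" (3): a world point X has camera coordinates R X + t; the wrist camera has in their place "hand_eye" (4x4, takes a point from camera to tool coordinates, whose origin is the TCP and whose axes are the flange's). Camera axes: x right, y down, z forward; pixel columns grow to the right and rows downward; lengths in m; the calibration is good to about 2 mm. The wrist camera is an equidistant fisheye: a pixel r from the principal point sees the ray r / f radians off the axis. A picture is of the moment at which its call begins: read the wrist's pose just before it.
- ctrl.hand_in(): hands the job in; it is judged then, once.
The state is a dict: "time_s": time; "q": joint angles; "dq": joint speeds; "joint_efforts": joint torques, N m; "eef_pos": TCP position; "eef_rot": TCP orientation; "wrist_force": force on the tool from outside, world axes, zero at the start; "torque": the same for the moment, N m; "opening": opening from 0.0 (shut) to 1.0 (fully open); "grasp_force": force on a finger pad.
Only numpy, scipy, OpenCV 4.12 (cv2) and the standard library are available. Lean on these libraries where they do the work, as an engineer would, in place of code of your own. Each camera call takes 0.05 s, during which the arm holds its last target. There are 200 camera calls.

## Working session

There is one attempt and no reset: what is moved stays moved. The work goes in short steps, Python scripts to look and compute and a tool call to move; the robot and the scene stay as the last step left them, time stands still between calls to the robot, and variables do not carry over. Pictures are saved under pics/ and viewed, at most 14 in all, crops included, and the job is handed in when it is done.

Besides the shell and the picture viewer there is one more tool, called after "Call:" as name(argument=value, ...), one argument or row to a line, values as JSON. servo_tool: Moves the arm, as the interface text tells. Its arguments: {"type":"object","properties":{"motion":{"type":"array"}},"required":["motion"]}

```bash
mkdir -p pics; ls; python3 - <<'E'
from bench import ctrl
import cv2,pickle
d={}
for n in("top","scene"):
    c=ctrl.camera(n);d[n]=c;cv2.imwrite(f"pics/{n}0.png",c["pixels"][:,:,::-1])
    print(n,c["fx"],c["cx"],c["cy"],c["R"].round(3).tolist(),c["t"].round(3))
pickle.dump(d,open("c0.pkl","wb"))
o=ctrl.get_obs();print({k:o[k] for k in("time_s","eef_pos","eef_rot","opening")},ctrl.tip_reach)
E
```

```text
pics
top 432.23834857495996 257.7101035397163 194.3077874301682 [[0.006, -0.999, 0.039], [-0.986, -0.012, -0.164], [0.165, -0.038, -0.986]] [0.002 0.511 0.704]
scene 418.68456517600185 254.38886031026823 193.93252909151505 [[0.427, 0.904, -0.006], [0.556, -0.268, -0.787], [-0.713, 0.332, -0.617]] [-0.236 -0.22   1.082]
{'time_s': 0.1, 'eef_pos': array([0.15909164, 0.55203843, 0.22826262]), 'eef_rot': array([-2.74329100e-04,  1.39945109e-01,  9.90158945e-01, -7.45409953e-04]), 'opening': 1.0031592593075362} 0.025
```

View pics/top0.png

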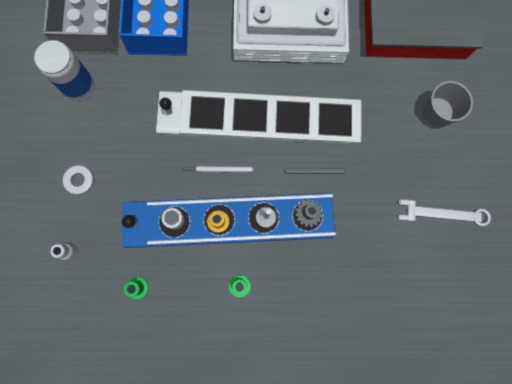

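View pics/scene0.png

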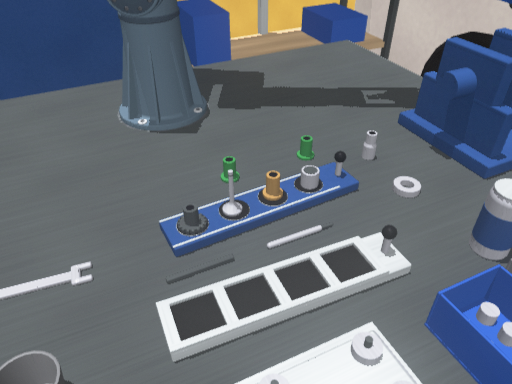

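The top view shows the blue rack at pads (174,221), (219,221), (264,218) and (308,214), with its ball at (129,221). From the handle the parts are tappet, brass bush, valve, sprocket. The assembly rack has its ball at (166,104) and pockets at x = 207, 250, 293 and 335.

There are three bush shapes: green at (136,288), green at (239,287), and brass at (219,221) on the rack. The brass one is meant. The bright collar at (62,251) and ring at (77,180) are off the rack, so they are distractors too.

Next I'll measure and confirm in one crop.

```bash
cat > h.py <<'E'
import numpy as np,cv2
def ray(c,uv,z):
    uv=np.atleast_2d(uv).astype(float)
    d=np.c_[(uv[:,0]-c["cx"])/c["fx"],(uv[:,1]-c["cy"])/c["fy"],np.ones(len(uv))]@c["R"]
    o=-c["R"].T@c["t"]
    return o+d*((z-o[2])/d[:,2])[:,None]
def cloud(c):
    v,u=np.mgrid[:384,:512];Z=c["depth"]
    P=np.stack([(u-c["cx"])/c["fx"]*Z,(v-c["cy"])/c["fy"]*Z,Z],-1)
    return (P-c["t"])@c["R"]
E
python3 - <<'E'
import pickle,cv2,numpy as np
from h import *
d=pickle.load(open("c0.pkl","rb"));c=d["top"];im=c["pixels"];P=cloud(c)
x,y=112,85
cv2.imwrite("pics/crop0.png",cv2.resize(im[y:310,x:372,::-1],None,fx=2.6,fy=2.6,interpolation=cv2.INTER_CUBIC))
# pockets: dark inside the pale bar
g=im.max(2);m=((g<45)*255).astype(np.uint8)
n,l,s,ce=cv2.connectedComponentsWithStats(m[85:150,180:362])
for i in range(1,n):
    if s[i,4]>300:
        cs,_=cv2.findContours((l==i).astype(np.uint8),cv2.RETR_EXTERNAL,cv2.CHAIN_APPROX_NONE)
        r=cv2.minAreaRect(cs[0]);uv=np.array(r[0])+[180,85]
        print("pocket",uv.round(1),r[1],ray(c,uv,.020)[0].round(4), "z",np.median(P[85:150,180:362][l==i][:,2]).round(4))
# pads: not-blue discs in the blue bar -> hull
hsv=cv2.cvtColor(im,cv2.COLOR_RGB2HSV)
blue=cv2.inRange(hsv,(100,120,60),(130,255,255))
for u,v in((174,221),(219,221),(264,218),(308,214)):
    w=P[v-35:v+30,u-24:u+25].reshape(-1,3)
    k=w[(w[:,2]>.032)&(w[:,2]<.2)]
    for nm,q in(("all",k),("top",k[k[:,2]>np.percentile(k[:,2],95)-.004])):
        print(nm,(u,v),len(q),"centre",((q.max(0)+q.min(0))/2).round(4)[:2],"size",np.ptp(q,axis=0).round(3),"zmax",q[:,2].max().round(4))
    sub=(blue[v-24:v+25,u-24:u+25]==0)&(hsv[v-24:v+25,u-24:u+25,2]<70)
    yy,xx=np.nonzero(sub);rr=np.hypot(xx-24,yy-24)<22
    hull=cv2.convexHull(np.c_[xx,yy][rr].astype(np.int32));e=cv2.fitEllipse(hull)
    print("  pad",(np.array(e[0])+[u-24,v-24]).round(1),np.round(e[1],1),ray(c,np.array(e[0])+[u-24,v-24],.023)[0].round(4))
E
```

```text
all (174, 221) 350 centre [0.4677 0.1508] size [0.033 0.032 0.028] zmax 0.0604
top (174, 221) 293 centre [0.468 0.151] size [0.032 0.032 0.006] zmax 0.0604
  pad [174.  221.7] [27.9 29.1] [0.4644 0.1515 0.023 ]
all (219, 221) 215 centre [0.4671 0.0755] size [0.031 0.033 0.04 ] zmax 0.0719
top (219, 221) 166 centre [0.465  0.0761] size [0.023 0.023 0.006] zmax 0.0719
  pad [218.7 219.5] [28.1 28.4] [0.469  0.0741 0.023 ]
all (264, 218) 166 centre [ 0.4747 -0.0074] size [0.028 0.026 0.075] zmax 0.1074
top (264, 218) 24 centre [ 0.4736 -0.0072] size [0.008 0.006 0.005] zmax 0.1074
  pad [263.2 217.4] [27.8 28.1] [ 0.4734 -0.004   0.023 ]
all (308, 214) 366 centre [ 0.4809 -0.0825] size [0.046 0.047 0.034] zmax 0.0656
top (308, 214) 152 centre [ 0.4815 -0.0829] size [0.022 0.022 0.006] zmax 0.0656
  pad [305.6 218.2] [20.1 27.7] [ 0.4728 -0.0788  0.023 ]
```

View pics/crop0.png

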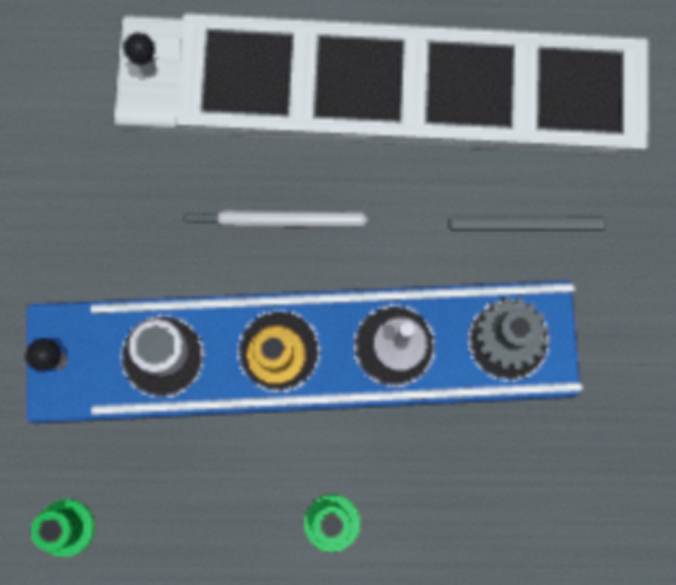

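The crop confirms the order from the handle: tappet, brass bush, valve, sprocket. The two green bushes lie off the rack at the bottom. Next I'll measure the pockets and cross-check the parts in the scene camera.

```bash
python3 - <<'E'
import pickle,cv2,numpy as np
from h import *
d=pickle.load(open("c0.pkl","rb"));c=d["top"];im=c["pixels"];P=cloud(c)
g=im.max(2);m=((g<90)*255).astype(np.uint8)
for u,v in((207,113),(250,115),(293,118),(335,120)):
    n,l,s,ce=cv2.connectedComponentsWithStats(m[v-22:v+23,u-21:u+22]);i=l[22,21]
    cs,_=cv2.findContours((l==i).astype(np.uint8),cv2.RETR_EXTERNAL,cv2.CHAIN_APPROX_NONE)
    r=cv2.minAreaRect(cs[0]);uv=np.array(r[0])+[u-21,v-22]
    print("pocket",uv.round(1),np.round(r[1],1),ray(c,uv,.023)[0].round(4),"z",np.median(P[v-22:v+23,u-21:u+22][l==i][:,2]).round(4))
S=d["scene"];Q=cloud(S)
for nm,p,h in(("tappet",(.468,.151),.055),("bush",(.465,.0761),.067),("valve",(.4736,-.0072),.105),("sprocket",(.4815,-.0829),.061)):
    w=Q.reshape(-1,3);k=w[(np.hypot(w[:,0]-p[0],w[:,1]-p[1])<.033)&(w[:,2]>h-.005)&(w[:,2]<h+.012)]
    print(nm,len(k),((k.max(0)+k.min(0))/2).round(4),np.ptp(k,axis=0).round(3),np.median(k[:,2]).round(4))
o=P[:,:,2];t=P.reshape(-1,3);print("bench z",np.median(o[300:380]))
E
```

```text
pocket [206.7 112.6] [32.4 30.5] [0.6643 0.0999 0.023 ] z 0.0212
pocket [249.7 114.8] [32.3 30.3] [0.6615 0.0215 0.023 ] z 0.0215
pocket [292. 117.] [30. 32.] [ 0.6589 -0.0561  0.023 ] z 0.0215
pocket [334.5 119.5] [31. 31.] [ 0.6556 -0.1345  0.023 ] z 0.0217
tappet 189 [0.4673 0.1527 0.0536] [0.034 0.033 0.007] 0.0549
bush 118 [0.465  0.0767 0.0655] [0.025 0.024 0.007] 0.0667
valve 25 [ 0.4728 -0.0064  0.1031] [0.01  0.008 0.006] 0.1037
sprocket 140 [ 0.4814 -0.0811  0.0595] [0.024 0.023 0.007] 0.0606
bench z 0.0011138535298551358
```

Call:
servo_tool(
  motion=[
    [[-3,-2,0,7,-1],[-7,-5,0,15,-1],[-11,-8,0,23,-1],[-15,-11,0,31,-1],[-18,-13,0,37,-1]],
  ],
)

```text
time_s: 0.6
eef_pos: [0.2971, 0.3753, 0.2287]
eef_rot: [0.0, 0.45, 0.893, -0.0]
wrist_force: [0.3, 0.7, 0.0]
opening: 1.0
grasp_force: 0.0
```

```bash
cat > st.py <<'E'
import numpy as np,sys
from bench import ctrl
from scipy.spatial.transform import Rotation as R
o=ctrl.get_obs();q=o["eef_rot"];M=R.from_quat([q[1],q[2],q[3],q[0]]).as_matrix();p=o["eef_pos"]
print("t",round(o["time_s"],2),"p",p.round(4),"tooly ang",np.degrees(np.arctan2(M[1,1],M[0,1])).round(2),"z",M[:,2].round(3),"open",round(o["opening"],3),"gf",o["grasp_force"],"F",np.round(o["wrist_force"],1),"q6",o["q"][5].round(2))
if len(sys.argv)>3:print("shift cm",(M.T@(np.array(sys.argv[1:4],float)-p)*100).round(2))
E
python3 st.py .4677 .1518 .15
```

```text
t 0.6 p [0.2971 0.3753 0.2287] tooly ang 36.56 z [-0.    -0.001 -1.   ] open 1.0 gf 0.0 F [0.3 0.7 0. ] q6 0.01
shift cm [-28.12   0.39   7.88]
```

Call:
servo_tool(
  motion=[
    [[-5,0,0,7,-1],[-9.5,0,1,15,-1],[-14,0,2,23,-1],[-19,0.2,3,31,-1],[-23,0.3,5,36.6,-1]],
  ],
)

```text
time_s: 1.1
eef_pos: [0.4389, 0.1937, 0.1798]
eef_rot: [0.001, 0.707, 0.707, 0.001]
wrist_force: [0.3, 0.8, 0.0]
opening: 1.0
grasp_force: 0.0
```

```bash
python3 st.py .4677 .1518 .057
```

```text
t 1.1 p [0.4389 0.1937 0.1798] tooly ang -0.03 z [ 0.003  0.    -1.   ] open 1.0 gf 0.0 F [0.3 0.8 0. ] q6 0.17
shift cm [-4.2   2.84 12.29]
```

Call:
servo_tool(
  motion=[
    [[-3,2,0,0,-1],[-4.2,2.9,2,0,-1],[-4.2,2.9,6,0,-1],[-4.2,2.9,10,0,-1],[-4.2,2.9,12.3,0,-1]],
  ],
)

```text
time_s: 1.6
eef_pos: [0.4638, 0.1532, 0.0529]
eef_rot: [-0.001, 0.705, 0.709, -0.002]
wrist_force: [-0.3, 0.6, -0.5]
opening: 1.003
grasp_force: 0.0
```

Call:
servo_tool(
  motion=[
    [[0,0,0,0,1],[0,0,0,0,1],[0,0,0,0,1],[0,0,0,0,1],[0,0,0,0,1]],
  ],
)

```text
time_s: 2.1
eef_pos: [0.467, 0.1539, 0.0574]
eef_rot: [0.001, 0.705, 0.709, 0.001]
wrist_force: [0.4, 0.1, -0.3]
opening: 0.14
grasp_force: 0.0
```

```bash
python3 st.py .4677 .1518 .057
```

```text
t 2.1 p [0.467  0.1539 0.0574] tooly ang 0.32 z [ 0.002  0.    -1.   ] open 0.14 gf 0.0 F [ 0.4  0.1 -0.3] q6 0.07
shift cm [-0.21  0.07  0.04]
```

```bash
python3 - <<'E'
from bench import ctrl
import cv2
a=ctrl.camera("scene")["pixels"][120:280,150:390,::-1]
w=ctrl.camera("wrist")["pixels"][:,:,::-1]
import numpy as np
a=cv2.resize(a,(480,320));w=cv2.resize(w,(320,240))
o=np.zeros((320,800,3),np.uint8);o[:,:480]=a;o[:240,480:]=w
cv2.imwrite("pics/g1.png",o)
E
python3 st.py
```

```text
t 2.2 p [0.4666 0.1539 0.0569] tooly ang 0.32 z [ 0.002  0.    -1.   ] open 0.002 gf 0.0 F [ 0.7 -0.8  0.6] q6 0.07
```

View pics/g1.png

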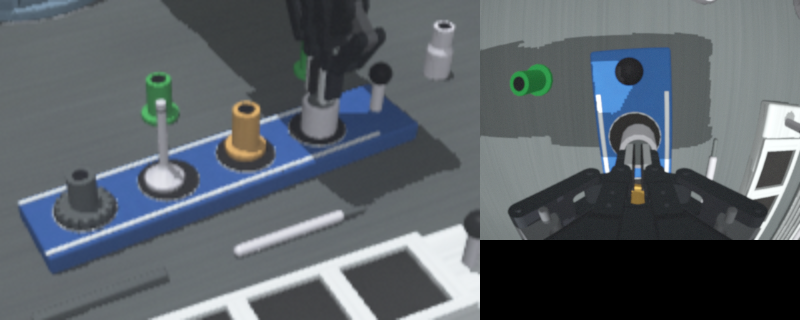

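```bash
python3 - <<'E'
from bench import ctrl
import cv2,numpy as np
from h import *
S=ctrl.camera("scene");T=ctrl.camera("top")
o=np.hstack([cv2.resize(S["pixels"][130:200,280:350,::-1],(400,400),interpolation=cv2.INTER_CUBIC),cv2.resize(T["pixels"][185:255,140:210,::-1],(400,400),interpolation=cv2.INTER_CUBIC)])
cv2.imwrite("pics/g2.png",o)
w=cloud(S).reshape(-1,3)
for z in np.arange(.024,.09,.006):
    k=w[(np.hypot(w[:,0]-.4677,w[:,1]-.1518)<.05)&(w[:,2]>z)&(w[:,2]<z+.006)]
    if len(k):print(z.round(3),len(k),k.min(0)[:2].round(3),k.max(0)[:2].round(3))
E
```

```text
0.024 47 [0.456 0.132] [0.486 0.177]
0.03 53 [0.463 0.136] [0.485 0.165]
0.036 47 [0.463 0.136] [0.486 0.164]
0.042 47 [0.462 0.136] [0.485 0.167]
0.048 60 [0.456 0.136] [0.484 0.165]
0.054 100 [0.452 0.137] [0.484 0.169]
0.06 22 [0.459 0.143] [0.476 0.161]
0.066 40 [0.453 0.143] [0.481 0.16 ]
0.072 40 [0.454 0.143] [0.481 0.161]
0.078 41 [0.46  0.142] [0.481 0.163]
0.084 45 [0.46  0.142] [0.481 0.162]
```

View pics/g2.png

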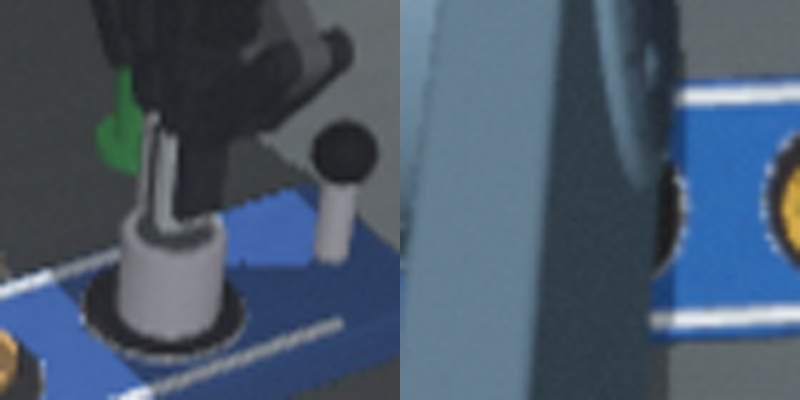

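The left half shows the shut fingertips at (190,215), just above the undisturbed tappet, so the tips stand higher than the reported pose implies. I'll check with the wrist camera's depth.

```bash
python3 - <<'E'
from bench import ctrl
import cv2,numpy as np,pickle
c=ctrl.camera("wrist");pickle.dump(c,open("w.pkl","wb"));Z=c["depth"];H=c["hand_eye"]
v,u=np.mgrid[:384,:512];a=(u-c["cx"])/c["fx"];b=(v-c["cy"])/c["fy"];r=np.hypot(a,b)+1e-9
s=np.tan(r)/r
P=np.stack([a*s*Z,b*s*Z,Z],-1)@H[:3,:3].T+H[:3,3]
print(H.round(3).tolist(), Z.shape)
for n,(x,y) in dict(deck1=(605-480,100),deck2=(665-480,110),ball=(628-480,70),tappet=(638-480,130),bench=(690-480,40),tip1=(630-480,160),tip2=(645-480,160),tip3=(638-480,150),tip4=(632-480,170)).items():
    U,V=int(x*1.6),int(y*1.6);print(n,(U,V),P[V-1:V+2,U-1:U+2].reshape(-1,3).mean(0).round(4),Z[V,U])
k=P[(np.abs(P[...,0])<.02)&(np.abs(P[...,1])<.02)&(r<1.4)&(Z>0)]
print(np.histogram(k[:,2],bins=np.arange(-.02,.08,.005)))
E
```

```text
[[-0.001, -0.959, -0.282, 0.072], [1.0, -0.001, -0.0, -0.002], [-0.0, -0.282, 0.959, -0.144], [0.0, 0.0, 0.0, 1.0]] (384, 512)
deck1 (200, 160) [ 0.0397 -0.0345  0.0371] 0.18144254
deck2 (296, 176) [0.0295 0.0256 0.0364] 0.18516198
ball (236, 112) [ 0.0699 -0.0089 -0.0136] 0.12563048
tappet (252, 208) [ 0.0159 -0.002   0.0149] 0.16808295
bench (336, 64) [0.1037 0.0552 0.0571] 0.18526141
tip1 (240, 256) [ 0.0113 -0.0071 -0.0333] 0.123460256
tip2 (264, 256) [ 0.0111  0.0031 -0.033 ] 0.124047674
tip3 (252, 240) [ 0.0113 -0.002  -0.0176] 0.13903655
tip4 (243, 272) [ 0.012  -0.0054 -0.0474] 0.10919412
(array([270, 238, 123,   3, 953, 158, 157, 135, 125, 117, 969, 132,   0,
         0,   0,   0,   0,   0,   0]), array([-2.00000000e-02, -1.50000000e-02, -1.00000000e-02, -5.00000000e-03,
        3.46944695e-18,  5.00000000e-03,  1.00000000e-02,  1.50000000e-02,
        2.00000000e-02,  2.50000000e-02,  3.00000000e-02,  3.50000000e-02,
        4.00000000e-02,  4.50000000e-02,  5.00000000e-02,  5.50000000e-02,
        6.00000000e-02,  6.50000000e-02,  7.00000000e-02,  7.50000000e-02]))
```

The wrist depth puts the bench at tool z 0.057, which agrees with the reported TCP height. The shut fingertips come out at tool z ≈ -0.006, not +0.025. The scene camera agrees, with tips at z ≈ 0.061. So the stated tip reach is about 31 mm too long. I'll go by the measured tip and check again before closing.

Call:
servo_tool(
  motion=[
    [[0,0,0,0,-1],[0,0,0,0,-1],[0,0,0,0,-1],[0,0,0,0,-1],[0,0,0,0,-1]],
  ],
)

```text
time_s: 2.85
eef_pos: [0.466, 0.1538, 0.056]
eef_rot: [-0.0, 0.705, 0.709, -0.0]
wrist_force: [-0.5, 0.5, -0.0]
opening: 0.846
grasp_force: 0.0
```

```bash
cat > wr.py <<'E'
from bench import ctrl
import cv2,numpy as np
def wcloud():
    c=ctrl.camera("wrist");Z=c["depth"];H=c["hand_eye"]
    v,u=np.mgrid[:384,:512];a=(u-c["cx"])/c["fx"];b=(v-c["cy"])/c["fy"];r=np.hypot(a,b)+1e-9
    s=np.tan(r)/r;P=np.stack([a*s*Z,b*s*Z,Z],-1)@H[:3,:3].T+H[:3,3]
    P[(r>1.4)|(Z<=0)]=np.nan
    return c,P
if __name__=="__main__":
    c,P=wcloud();k=P.reshape(-1,3);k=k[np.isfinite(k[:,0])]
    f=k[(abs(k[:,0])<.02)&(abs(k[:,1])>.025)&(abs(k[:,1])<.065)]
    for s in(1,-1):
        g=f[f[:,1]*s>0];print("side",s,np.histogram(g[:,2],bins=np.arange(-.06,.08,.005))[0])
    cv2.imwrite("pics/w_last.png",c["pixels"][:,:,::-1])
E
python3 st.py; python3 wr.py
```

```text
t 2.85 p [0.466  0.1538 0.056 ] tooly ang 0.31 z [-0.  0. -1.] open 0.846 gf 0.0 F [-0.5  0.5 -0. ] q6 0.07
side 1 [ 545  191  285  241  284  257  245  207  189   92    6    0    0    0
    0    0    0    0   39  806    0    0    9 1736    0    0    0    0]
side -1 [ 531  191  279  247  276  272  241  208  183  101    3    0    0    0
    0    0    0    0  321 1187    1    0   10 1108    0    0    0    0]
```

Call:
servo_tool(
  motion=[
    [[0,0,0,0,-1],[-0.2,0.1,1,0,-1],[-0.2,0.1,2.2,0,-1],[-0.2,0.1,3.3,0,-1],[-0.2,0.1,3.3,0,-1]],
  ],
)

```text
time_s: 3.4
eef_pos: [0.465, 0.1516, 0.0207]
eef_rot: [-0.001, 0.705, 0.709, -0.002]
wrist_force: [-0.8, 0.4, 0.4]
opening: 1.003
grasp_force: 0.0
```

Call:
servo_tool(
  motion=[
    [[0,0,0,0,1],[0,0,0,0,1],[0,0,0,0,1],[0,0,0,0,1],[0,0,0,0,1]],
  ],
)

```text
time_s: 3.9
eef_pos: [0.4677, 0.1518, 0.0238]
eef_rot: [0.0, 0.705, 0.709, 0.001]
wrist_force: [0.3, 0.3, 4.7]
opening: 0.382
grasp_force: 59.7
```

```bash
python3 st.py .656 -.1345 .12
```

```text
t 3.9 p [0.4677 0.1518 0.0238] tooly ang 0.31 z [ 0.001  0.    -1.   ] open 0.382 gf 59.73936121445149 F [0.3 0.3 4.7] q6 0.07
shift cm [-28.74  18.69  -9.59]
```

Call:
servo_tool(
  motion=[
    [[0,0,-3,0,1],[0,0,-7,0,1],[0,2,-10.5,0,1],[-3,5,-11,0,1],[-7,8,-11,0,1]],
  ],
)

```text
time_s: 4.4
eef_pos: [0.5496, 0.0829, 0.1357]
eef_rot: [0.002, 0.704, 0.71, 0.002]
wrist_force: [1.2, 1.1, -1.1]
opening: 0.379
grasp_force: 59.9
```

Call:
servo_tool(
  motion=[
    [[-4,2,0,0,1],[-8,4,0,0,1],[-12,6,0,0,1],[-16,8,0,0,1],[-20,10,0,0,1]],
  ],
)

```text
time_s: 4.9
eef_pos: [0.6488, -0.1189, 0.1328]
eef_rot: [-0.0, 0.705, 0.709, -0.0]
wrist_force: [0.8, -0.3, -1.6]
opening: 0.379
grasp_force: 59.8
```

```bash
python3 st.py .656 -.1345 .0212
```

```text
t 4.9 p [ 0.6488 -0.1189  0.1328] tooly ang 0.3 z [-0.  0. -1.] open 0.379 gf 59.838383516762406 F [ 0.8 -0.3 -1.6] q6 -0.37
shift cm [-1.56  0.71 11.16]
```

Call:
servo_tool(
  motion=[
    [[-1.6,0.7,0,0,1],[-1.6,0.7,3,0,1],[-1.6,0.7,6.5,0,1],[-1.6,0.7,9.5,0,1],[-1.6,0.7,10.5,0,1]],
  ],
)

```text
time_s: 5.4
eef_pos: [0.6524, -0.1315, 0.0238]
eef_rot: [-0.003, 0.705, 0.709, -0.001]
wrist_force: [-0.9, 0.7, -1.2]
opening: 0.378
grasp_force: 59.8
```

Call:
servo_tool(
  motion=[
    [[0,0,0.2,0,1],[0,0,0.4,0,1],[0,0,0.6,0,1],[0,0,0.6,0,1],[0,0,0.6,0,1]],
  ],
)

```text
time_s: 5.9
eef_pos: [0.6563, -0.1334, 0.0233]
eef_rot: [0.001, 0.705, 0.709, 0.0]
wrist_force: [-0.8, -0.4, -1.1]
opening: 0.381
grasp_force: 59.8
```

```bash
python3 st.py .656 -.1345 .0212
```

```text
t 5.9 p [ 0.6563 -0.1334  0.0233] tooly ang 0.32 z [ 0.002 -0.001 -1.   ] open 0.381 gf 59.798166677355766 F [-0.8 -0.4 -1.1] q6 -0.38
shift cm [-0.11 -0.03  0.21]
```

Call:
servo_tool(
  motion=[
    [[0,0,0.1,0,1],[0,0,0.2,0,1],[0,0,0.2,0,1],[0,0,0.2,0,1]],
  ],
)

```text
time_s: 6.3
eef_pos: [0.6559, -0.1333, 0.0208]
eef_rot: [0.0, 0.705, 0.709, 0.0]
wrist_force: [-1.6, -0.0, 4.4]
opening: 0.38
grasp_force: 60.4
```

```bash
python3 st.py .656 -.1345 .0212
```

```text
t 6.3 p [ 0.6559 -0.1333  0.0208] tooly ang 0.32 z [ 0.001 -0.    -1.   ] open 0.38 gf 60.36603729939088 F [-1.6 -0.   4.4] q6 -0.38
shift cm [-0.12  0.01 -0.04]
```

Call:
servo_tool(
  motion=[
    [[0,0,0,0,-1],[0,0,0,0,-1],[0,0,0,0,-1],[0,0,0,0,-1],[0,0,-1,0,-1]],
  ],
)

```text
time_s: 6.8
eef_pos: [0.6535, -0.1324, 0.0277]
eef_rot: [-0.002, 0.705, 0.709, -0.001]
wrist_force: [-0.4, -0.1, -0.8]
opening: 0.782
grasp_force: 0.0
```

Call:
servo_tool(
  motion=[
    [[0,0,-3,0,-1],[0,0,-7,0,-1],[2,-1,-10.5,0,-1],[5,-4,-11.5,0,-1],[8,-7,-11.5,0,-1]],
  ],
)

```text
time_s: 7.3
eef_pos: [0.588, -0.0535, 0.1498]
eef_rot: [0.004, 0.705, 0.709, 0.003]
wrist_force: [0.2, 1.3, -0.2]
opening: 0.999
grasp_force: 0.0
```

Call:
servo_tool(
  motion=[
    [[3,-3,0,0,-1],[6,-6,0,0,-1],[9,-9,0,0,-1],[12,-11.5,0,0,-1],[12.5,-12,0,0,-1]],
  ],
)

```text
time_s: 7.8
eef_pos: [0.463, 0.0737, 0.1461]
eef_rot: [0.0, 0.704, 0.71, 0.001]
wrist_force: [-0.2, -1.1, 0.7]
opening: 1.002
grasp_force: 0.0
```

```bash
python3 st.py .465 .0764 .03; python3 - <<'E'
from bench import ctrl
import cv2,numpy as np
from h import *
c=ctrl.camera("scene");cv2.imwrite("pics/s1.png",c["pixels"][:,:,::-1])
w=cloud(c).reshape(-1,3)
for nm,p,h in(("tappet",(.656,-.1335),.052),("bush",(.465,.0761),.067)):
    k=w[(np.hypot(w[:,0]-p[0],w[:,1]-p[1])<.033)&(w[:,2]>h-.005)&(w[:,2]<h+.012)]
    if len(k):print(nm,len(k),((k.max(0)+k.min(0))/2).round(4),np.ptp(k,axis=0).round(3),np.median(k[:,2]).round(4))
E
```

```text
t 7.8 p [0.463  0.0737 0.1461] tooly ang 0.48 z [ 0.002  0.001 -1.   ] open 1.002 gf 0.0 F [-0.2 -1.1  0.7] q6 -0.11
shift cm [ 0.25  0.17 11.62]
tappet 480 [ 0.6553 -0.1321  0.0506] [0.035 0.033 0.007] 0.0519
bush 114 [0.465  0.0771 0.0655] [0.025 0.023 0.007] 0.0668
```

View pics/s1.png

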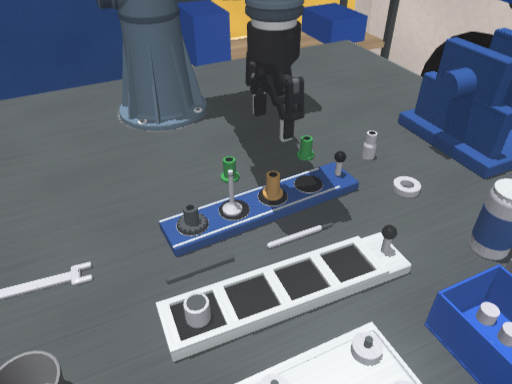

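The tappet stands upright in the far pocket at (198,310), with its top at z 0.052 as expected. The bush is next.

Call:
servo_tool(
  motion=[
    [[0.3,0.2,1,0,-1],[0.3,0.2,5,0,-1],[0.3,0.2,8.5,0,-1],[0.3,0.2,11,0,-1],[0.3,0.2,11.7,0,-1]],
  ],
)

```text
time_s: 8.35
eef_pos: [0.4655, 0.0731, 0.0251]
eef_rot: [-0.002, 0.706, 0.708, -0.001]
wrist_force: [-0.5, -0.0, -0.0]
opening: 0.999
grasp_force: 0.0
```

Call:
servo_tool(
  motion=[
    [[0,0,0,0,0],[0,0,0,0,1],[0,0,0,0,1],[0,0,0,0,1],[0,0,0,0,1]],
  ],
)

```text
time_s: 8.85
eef_pos: [0.4675, 0.0737, 0.0294]
eef_rot: [0.001, 0.705, 0.709, 0.001]
wrist_force: [-1.8, 0.5, 6.2]
opening: 0.27
grasp_force: 58.5
```

Call:
servo_tool(
  motion=[
    [[0,0,0,0,1],[0,0,0,0,1]],
  ],
)

```text
time_s: 9.05
eef_pos: [0.4675, 0.0737, 0.0294]
eef_rot: [0.001, 0.705, 0.709, 0.001]
wrist_force: [-1.8, 0.5, 5.7]
opening: 0.27
grasp_force: 58.5
```

```bash
python3 st.py .6588 -.0563 .15
```

```text
t 9.05 p [0.4675 0.0737 0.0294] tooly ang 0.33 z [ 0.002 -0.    -1.   ] open 0.27 gf 58.53476285934448 F [-1.8  0.5  5.7] q6 -0.1
shift cm [-13.11  19.08 -12.01]
```

Call:
servo_tool(
  motion=[
    [[0,0,-3,0,1],[0,0,-7,0,1],[0,2,-10.5,0,1],[-2,5,-11.5,0,1],[-4,9,-11.5,0,1]],
  ],
)

```text
time_s: 9.55
eef_pos: [0.5588, 0.0343, 0.1468]
eef_rot: [0.002, 0.705, 0.71, 0.002]
wrist_force: [1.0, -0.4, -2.1]
opening: 0.269
grasp_force: 59.1
```

Call:
servo_tool(
  motion=[
    [[-3,3,0,0,1],[-6,6,0,0,1],[-8,9,0,0,1],[-9,10,0,0,1],[-9,10,0,0,1]],
  ],
)

```text
time_s: 10.05
eef_pos: [0.6583, -0.057, 0.1432]
eef_rot: [0.001, 0.706, 0.708, 0.0]
wrist_force: [-0.3, 0.2, -1.4]
opening: 0.269
grasp_force: 59.3
```

```bash
python3 st.py .6588 -.059 .0264
```

```text
t 10.05 p [ 0.6583 -0.057   0.1432] tooly ang 0.2 z [ 0.001 -0.001 -1.   ] open 0.269 gf 59.30112361907959 F [-0.3  0.2 -1.4] q6 -0.27
shift cm [-0.2   0.04 11.68]
```

Call:
servo_tool(
  motion=[
    [[-0.2,0,3,0,1],[-0.2,0,6.5,0,1],[-0.2,0,9.5,0,1],[-0.2,0,11,0,1],[-0.2,0,11,0,1]],
  ],
)

```text
time_s: 10.55
eef_pos: [0.6547, -0.0559, 0.0306]
eef_rot: [-0.002, 0.705, 0.709, -0.001]
wrist_force: [-0.6, -1.0, -2.0]
opening: 0.271
grasp_force: 59.3
```

Call:
servo_tool(
  motion=[
    [[0,0,0.2,0,1],[0,0,0.4,0,1],[0,0,0.6,0,1],[0,0,0.6,0,1],[0,0,0.6,0,1]],
  ],
)

```text
time_s: 11.05
eef_pos: [0.6575, -0.0573, 0.0276]
eef_rot: [0.0, 0.705, 0.709, 0.0]
wrist_force: [-0.3, 0.8, -2.0]
opening: 0.271
grasp_force: 59.3
```

Call:
servo_tool(
  motion=[
    [[0,0,0.1,0,1],[0,0,0.15,0,1],[0,0,0.15,0,1],[0,0,0.15,0,1]],
  ],
)

```text
time_s: 11.45
eef_pos: [0.6575, -0.0573, 0.0265]
eef_rot: [0.0, 0.705, 0.709, 0.0]
wrist_force: [-3.3, 0.3, 5.3]
opening: 0.273
grasp_force: 60.1
```

Call:
servo_tool(
  motion=[
    [[0,0,0,0,-1],[0,0,0,0,-1],[0,0,0,0,-1],[0,0,0,0,-1],[0,0,-1,0,-1]],
  ],
)

```text
time_s: 11.95
eef_pos: [0.6558, -0.0569, 0.0342]
eef_rot: [-0.001, 0.705, 0.709, -0.001]
wrist_force: [-0.8, -0.0, 0.1]
opening: 0.999
grasp_force: 0.0
```

Call:
servo_tool(
  motion=[
    [[0,0,-3,0,-1],[0,0,-7,0,-1],[0,0,-10.5,0,-1],[2,-3,-12,0,-1],[3,-7,-12,0,-1]],
  ],
)

```text
time_s: 12.45
eef_pos: [0.5896, -0.0276, 0.1601]
eef_rot: [0.003, 0.705, 0.709, 0.002]
wrist_force: [0.2, 0.0, -1.0]
opening: 1.002
grasp_force: 0.0
```

Call:
servo_tool(
  motion=[
    [[1,-4,0,0,-1],[2,-8,0,0,-1],[2,-10.5,0,0,-1],[2,-11.4,0,0,-1],[2,-11.4,0,0,-1]],
  ],
)

```text
time_s: 12.95
eef_pos: [0.4729, -0.0083, 0.1565]
eef_rot: [0.001, 0.705, 0.709, 0.0]
wrist_force: [0.5, -0.2, 0.1]
opening: 1.005
grasp_force: 0.0
```

```bash
python3 - <<'E'
from bench import ctrl
import cv2,numpy as np
from h import *
c=ctrl.camera("scene");cv2.imwrite("pics/s2.png",c["pixels"][:,:,::-1])
w=cloud(c).reshape(-1,3)
for nm,p,h in(("tappet",(.656,-.1335),.052),("bush",(.6575,-.0563),.064),("valve",(.4732,-.0068),.105),("sprocket",(.4815,-.082),.061)):
    k=w[(np.hypot(w[:,0]-p[0],w[:,1]-p[1])<.033)&(w[:,2]>h-.005)&(w[:,2]<h+.012)]
    if len(k):print(nm,len(k),((k.max(0)+k.min(0))/2).round(4),np.ptp(k,axis=0).round(3),np.median(k[:,2]).round(4))
E
python3 st.py .4732 -.0068 .043
```

```text
tappet 486 [ 0.6557 -0.1318  0.0508] [0.034 0.033 0.007] 0.0519
bush 246 [ 0.6578 -0.0539  0.0625] [0.026 0.024 0.007] 0.0638
valve 24 [ 0.4723 -0.0064  0.1033] [0.011 0.007 0.006] 0.1044
sprocket 144 [ 0.4812 -0.0811  0.0599] [0.024 0.023 0.008] 0.0607
t 13.0 p [ 0.4739 -0.0086  0.1566] tooly ang 0.28 z [ 0.002 -0.001 -1.   ] open 1.001 gf 0.0 F [ 0.9  0.2 -0.2] q6 -0.27
shift cm [ 0.19 -0.1  11.36]
```

Both placed parts have the right top heights and sit in their pockets. Now the valve.

Call:
servo_tool(
  motion=[
    [[0.2,0,0,0,-1],[0.2,0,4,0,-1],[0.2,0,8,0,-1],[0.2,0,11,0,-1],[0.2,0,11.3,0,-1]],
  ],
)

```text
time_s: 13.5
eef_pos: [0.4705, -0.0055, 0.0389]
eef_rot: [-0.003, 0.705, 0.709, -0.002]
wrist_force: [-0.4, -0.5, -0.2]
opening: 0.999
grasp_force: 0.0
```

Call:
servo_tool(
  motion=[
    [[0,0,0,0,-0.5],[0,0,0,0,0.5],[0,0,0,0,0.7],[0,0,0,0,1],[0,0,0,0,1]],
  ],
)

```text
time_s: 14.0
eef_pos: [0.4736, -0.0064, 0.0435]
eef_rot: [0.001, 0.705, 0.709, 0.0]
wrist_force: [0.3, -0.6, 0.7]
opening: 0.143
grasp_force: 0.0
```

Call:
servo_tool(
  motion=[
    [[0,0,0,0,1],[0,0,0,0,1],[0,0,0,0,1]],
  ],
)

```text
time_s: 14.3
eef_pos: [0.4736, -0.0063, 0.0434]
eef_rot: [0.001, 0.705, 0.709, 0.0]
wrist_force: [-1.1, -0.5, 6.7]
opening: 0.079
grasp_force: 58.5
```

```bash
python3 st.py .6613 .0215 .16
```

```text
t 14.3 p [ 0.4736 -0.0063  0.0434] tooly ang 0.31 z [ 0.001 -0.    -1.   ] open 0.079 gf 58.52421283721924 F [-1.1 -0.5  6.7] q6 -0.27
shift cm [  2.68  18.8  -11.63]
```

Call:
servo_tool(
  motion=[
    [[0,0,-3,0,1],[0,0,-6,0,1],[0,0,-9,0,1],[0.5,3,-10,0,1],[1,7,-10,0,1]],
  ],
)

```text
time_s: 14.8
eef_pos: [0.5442, 0.0041, 0.1453]
eef_rot: [0.002, 0.705, 0.709, 0.001]
wrist_force: [-0.6, -1.7, -0.1]
opening: 0.079
grasp_force: 58.6
```

Call:
servo_tool(
  motion=[
    [[0.6,4,0,0,1],[1.2,8,0,0,1],[1.7,11,0,0,1],[1.7,11.8,0,0,1],[1.7,11.8,0,0,1]],
  ],
)

```text
time_s: 15.3
eef_pos: [0.6609, 0.0219, 0.1417]
eef_rot: [-0.0, 0.705, 0.709, -0.0]
wrist_force: [-1.2, 0.1, -0.5]
opening: 0.077
grasp_force: 58.7
```

```bash
python3 st.py .6613 .0215 .0404
```

```text
t 15.3 p [0.6609 0.0219 0.1417] tooly ang 0.33 z [-0.001  0.    -1.   ] open 0.077 gf 58.66703510284424 F [-1.2  0.1 -0.5] q6 -0.15
shift cm [-0.04  0.05 10.13]
```

Call:
servo_tool(
  motion=[
    [[0,0,3,0,1],[0,0,6,0,1],[0,0,8.5,0,1],[0,0,9.5,0,1],[0,0,9.5,0,1]],
  ],
)

```text
time_s: 15.8
eef_pos: [0.6584, 0.0218, 0.0459]
eef_rot: [-0.002, 0.705, 0.709, -0.001]
wrist_force: [-0.7, 0.6, -0.6]
opening: 0.077
grasp_force: 58.7
```

Call:
servo_tool(
  motion=[
    [[0,0,0.2,0,1],[0,0,0.4,0,1],[0,0,0.5,0,1],[0,0,0.5,0,1],[0,0,0.5,0,1]],
  ],
)

```text
time_s: 16.3
eef_pos: [0.661, 0.0218, 0.0431]
eef_rot: [0.0, 0.705, 0.709, 0.0]
wrist_force: [-0.8, -0.1, -0.4]
opening: 0.075
grasp_force: 58.7
```

Call:
servo_tool(
  motion=[
    [[0,0,0.1,0,1],[0,0,0.2,0,1],[0,0,0.3,0,1],[0,0,0.3,0,1],[0,0,0.3,0,1]],
  ],
)

```text
time_s: 16.8
eef_pos: [0.6608, 0.0219, 0.0405]
eef_rot: [0.0, 0.705, 0.709, -0.0]
wrist_force: [-2.9, 0.2, 6.2]
opening: 0.079
grasp_force: 59.2
```

Call:
servo_tool(
  motion=[
    [[0,0,0,0,-0.5],[0,0,0,0,-1],[0,0,0,0,-1],[0,0,0,0,-1],[0,0,0,0,-1]],
  ],
)

```text
time_s: 17.3
eef_pos: [0.6607, 0.0218, 0.0394]
eef_rot: [-0.0, 0.705, 0.709, -0.0]
wrist_force: [-1.1, -0.8, 0.1]
opening: 0.917
grasp_force: 0.0
```

Call:
servo_tool(
  motion=[
    [[0,0,-2,0,-1],[0,0,-5,0,-1],[0,0,-9,0,-1],[0,0,-11.5,0,-1],[-1,-2,-11.5,0,-1]],
  ],
)

```text
time_s: 17.8
eef_pos: [0.6452, 0.0119, 0.1604]
eef_rot: [0.004, 0.705, 0.709, 0.003]
wrist_force: [0.4, -0.2, -0.5]
opening: 0.997
grasp_force: 0.0
```

Call:
servo_tool(
  motion=[
    [[-2,-3.5,0,0,-1],[-4,-7,0,0,-1],[-6,-10.5,0,0,-1],[-8,-14,0,0,-1],[-9.3,-15.9,0,0,-1]],
  ],
)

```text
time_s: 18.3
eef_pos: [0.4799, -0.0828, 0.1543]
eef_rot: [-0.0, 0.705, 0.709, -0.0]
wrist_force: [-0.1, -0.9, -0.3]
opening: 0.997
grasp_force: 0.0
```

```bash
python3 - <<'E'
from bench import ctrl
import cv2,numpy as np
from h import *
c=ctrl.camera("scene");cv2.imwrite("pics/s3.png",c["pixels"][:,:,::-1])
w=cloud(c).reshape(-1,3)
for nm,p,h in(("tappet",(.656,-.1335),.052),("bush",(.6575,-.0563),.064),("valve",(.661,.0218),.102),("sprocket",(.4815,-.082),.061)):
    k=w[(np.hypot(w[:,0]-p[0],w[:,1]-p[1])<.033)&(w[:,2]>h-.005)&(w[:,2]<h+.012)]
    if len(k):print(nm,len(k),((k.max(0)+k.min(0))/2).round(4),np.ptp(k,axis=0).round(3),np.median(k[:,2]).round(4))
E
python3 st.py .4814 -.0815 .029
```

```text
tappet 485 [ 0.6557 -0.1319  0.0507] [0.035 0.033 0.007] 0.0519
bush 247 [ 0.657  -0.0539  0.0625] [0.026 0.025 0.007] 0.0637
valve 40 [0.6609 0.0227 0.1001] [0.009 0.009 0.006] 0.1011
sprocket 141 [ 0.4809 -0.081   0.0595] [0.025 0.023 0.007] 0.0606
t 18.35 p [ 0.4784 -0.0839  0.1542] tooly ang 0.25 z [-0.003 -0.001 -1.   ] open 1.004 gf 0.0 F [ 1.1 -0.4 -1.5] q6 -0.42
shift cm [ 0.24  0.33 12.52]
```

View pics/s3.png

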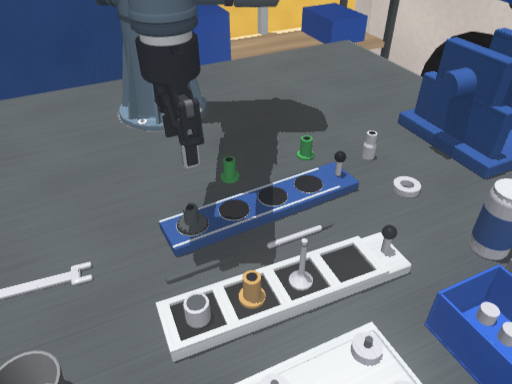

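The tappet (198,310), bush (252,288) and valve (302,268) stand upright in their pockets. The sprocket is last, at (192,217).

Call:
servo_tool(
  motion=[
    [[0.2,0.2,1,0,-1],[0.2,0.2,5,0,-1],[0.2,0.2,9,0,-1],[0.2,0.2,11.8,0,-1],[0.2,0.2,12.3,0,-1]],
  ],
)

```text
time_s: 18.85
eef_pos: [0.482, -0.0783, 0.0276]
eef_rot: [-0.003, 0.705, 0.709, -0.001]
wrist_force: [0.2, 0.2, 0.2]
opening: 0.997
grasp_force: 0.0
```

Call:
servo_tool(
  motion=[
    [[0,0,0,0,0],[0,0,0,0,1],[0,0,0,0,1],[0,0,0,0,1],[0,0,0,0,1]],
  ],
)

```text
time_s: 19.35
eef_pos: [0.4854, -0.0805, 0.0331]
eef_rot: [0.001, 0.705, 0.709, 0.0]
wrist_force: [-0.4, 0.2, 5.8]
opening: 0.26
grasp_force: 58.5
```

Call:
servo_tool(
  motion=[
    [[0,0,0,0,1],[0,0,0,0,1]],
  ],
)

```text
time_s: 19.55
eef_pos: [0.4853, -0.0805, 0.0331]
eef_rot: [0.001, 0.705, 0.709, 0.0]
wrist_force: [-0.9, 1.5, 5.3]
opening: 0.259
grasp_force: 58.5
```

```bash
python3 st.py .664 .100 .15
```

```text
t 19.55 p [ 0.4853 -0.0805  0.0331] tooly ang 0.31 z [ 0.002 -0.001 -1.   ] open 0.259 gf 58.48233103752136 F [-0.9  1.5  5.3] q6 -0.41
shift cm [ 17.95  17.99 -11.67]
```

Call:
servo_tool(
  motion=[
    [[0,0,-3,0,1],[0,0,-6,0,1],[1,0,-9,0,1],[4,0,-11,0,1],[8,1,-11,0,1]],
  ],
)

```text
time_s: 20.05
eef_pos: [0.496, -0.0009, 0.1457]
eef_rot: [0.003, 0.706, 0.708, 0.002]
wrist_force: [1.1, 0.2, -1.2]
opening: 0.26
grasp_force: 59.0
```

Call:
servo_tool(
  motion=[
    [[3,3,0,0,1],[6,6,0,0,1],[8,10,0,0,1],[10,14,0,0,1],[10.2,17,0,0,1]],
  ],
)

```text
time_s: 20.55
eef_pos: [0.6651, 0.1057, 0.1421]
eef_rot: [0.0, 0.704, 0.71, 0.001]
wrist_force: [0.4, -0.9, -1.2]
opening: 0.26
grasp_force: 59.2
```

```bash
python3 st.py .664 .101 .0301
```

```text
t 20.55 p [0.6651 0.1057 0.1421] tooly ang 0.45 z [ 0.002  0.001 -1.   ] open 0.26 gf 59.163057804107666 F [ 0.4 -0.9 -1.2] q6 -0.03
shift cm [-0.47 -0.13 11.2 ]
```

Call:
servo_tool(
  motion=[
    [[0,-0.1,0,0,1],[0,-0.1,3,0,1],[0,-0.1,6,0,1],[0,-0.1,8,0,1],[0,-0.1,8,0,1]],
  ],
)

```text
time_s: 21.05
eef_pos: [0.6586, 0.1026, 0.0579]
eef_rot: [-0.003, 0.705, 0.709, -0.003]
wrist_force: [-1.2, 0.3, -1.5]
opening: 0.264
grasp_force: 59.3
```

```bash
python3 st.py .664 .101 .0301
```

```text
t 21.05 p [0.6586 0.1026 0.0579] tooly ang 0.29 z [-0.008  0.    -1.   ] open 0.264 gf 59.31344032287598 F [-1.2  0.3 -1.5] q6 -0.03
shift cm [-0.17  0.56  2.78]
```

Transient sway, so I'll let it settle before entering the pocket.

Call:
servo_tool(
  motion=[
    [[0,0,0,0,1],[0,0,0.3,0,1],[0,0,0.6,0,1],[0,0,0.9,0,1],[0,0,1,0,1]],
  ],
)

```text
time_s: 21.55
eef_pos: [0.6623, 0.1028, 0.0517]
eef_rot: [0.0, 0.705, 0.709, 0.0]
wrist_force: [0.4, -0.9, -2.4]
opening: 0.263
grasp_force: 59.3
```

```bash
python3 st.py .664 .101 .0301
```

```text
t 21.55 p [0.6623 0.1028 0.0517] tooly ang 0.31 z [ 0. -0. -1.] open 0.263 gf 59.31330978870392 F [ 0.4 -0.9 -2.4] q6 -0.03
shift cm [-0.18  0.17  2.16]
```

Call:
servo_tool(
  motion=[
    [[-0.2,0.1,0.3,0,1],[-0.2,0.2,0.8,0,1],[-0.2,0.2,1.3,0,1],[-0.2,0.2,1.7,0,1],[-0.2,0.2,1.8,0,1]],
  ],
)

```text
time_s: 22.05
eef_pos: [0.6637, 0.1009, 0.0325]
eef_rot: [-0.001, 0.705, 0.709, -0.001]
wrist_force: [-0.2, -0.0, -1.6]
opening: 0.259
grasp_force: 59.3
```

Call:
servo_tool(
  motion=[
    [[0,0,0.1,0,1],[0,0,0.2,0,1],[0,0,0.3,0,1],[0,0,0.3,0,1],[0,0,0.3,0,1]],
  ],
)

```text
time_s: 22.55
eef_pos: [0.6644, 0.1009, 0.0307]
eef_rot: [0.0, 0.705, 0.709, 0.0]
wrist_force: [0.3, -0.2, -0.4]
opening: 0.262
grasp_force: 59.3
```

Call:
servo_tool(
  motion=[
    [[0,0,0.1,0,1],[0,0,0.15,0,1],[0,0,0.15,0,1]],
  ],
)

```text
time_s: 22.85
eef_pos: [0.6646, 0.1009, 0.0302]
eef_rot: [0.0, 0.705, 0.709, 0.0]
wrist_force: [-2.0, 0.2, 4.9]
opening: 0.257
grasp_force: 60.1
```

Call:
servo_tool(
  motion=[
    [[0,0,0,0,-0.5],[0,0,0,0,-1],[0,0,0,0,-1],[0,0,0,0,-1],[0,0,0,0,-1]],
  ],
)

```text
time_s: 23.35
eef_pos: [0.6643, 0.1008, 0.029]
eef_rot: [-0.0, 0.705, 0.709, -0.0]
wrist_force: [-0.4, -0.4, -0.3]
opening: 0.999
grasp_force: 0.0
```

Call:
servo_tool(
  motion=[
    [[0,0,-2,0,-1],[0,0,-6,0,-1],[0,0,-10,0,-1],[0,-3,-13,0,-1],[2,-8,-13,0,-1]],
  ],
)

```text
time_s: 23.85
eef_pos: [0.5925, 0.1173, 0.165]
eef_rot: [0.004, 0.706, 0.708, 0.004]
wrist_force: [-0.2, 0.5, 0.3]
opening: 1.003
grasp_force: 0.0
```

Call:
servo_tool(
  motion=[
    [[2,-4,0,0,-1],[5,-8,0,0,-1],[8,-12,0,0,-1],[10,-12,0,0,-1],[10,-12,0,0,-1]],
  ],
)

```text
time_s: 24.35
eef_pos: [0.4662, 0.2204, 0.1595]
eef_rot: [0.0, 0.704, 0.71, 0.001]
wrist_force: [-0.2, -0.3, 0.8]
opening: 0.998
grasp_force: 0.0
```

```bash
python3 - <<'E'
from bench import ctrl
import cv2,numpy as np
from h import *
c=ctrl.camera("scene");cv2.imwrite("pics/s4.png",c["pixels"][:,:,::-1])
w=cloud(c).reshape(-1,3)
for nm,p,h in(("tappet",(.656,-.1335),.052),("bush",(.6575,-.0563),.064),("valve",(.661,.0218),.102),("sprocket",(.664,.1),.058)):
    k=w[(np.hypot(w[:,0]-p[0],w[:,1]-p[1])<.033)&(w[:,2]>h-.005)&(w[:,2]<h+.012)]
    if len(k):print(nm,len(k),((k.max(0)+k.min(0))/2).round(4),np.ptp(k,axis=0).round(3),np.median(k[:,2]).round(4))
E
python3 st.py
```

```text
tappet 479 [ 0.6559 -0.1319  0.0507] [0.033 0.033 0.007] 0.052
bush 239 [ 0.657  -0.0536  0.0629] [0.026 0.024 0.008] 0.0638
valve 40 [0.6609 0.0225 0.1001] [0.009 0.008 0.006] 0.1012
sprocket 182 [0.664  0.0997 0.0565] [0.024 0.024 0.007] 0.0576
t 24.4 p [0.4671 0.2192 0.1595] tooly ang 0.46 z [ 0.001  0.    -1.   ] open 1.002 gf 0.0 F [-0.1 -0.3  0.5] q6 0.2
```

View pics/s4.png

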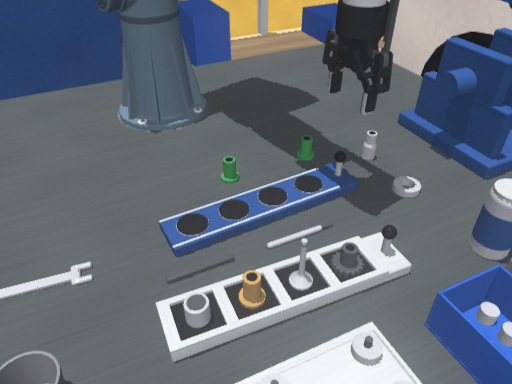

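All four stand upright in reverse order: sprocket (349,256) nearest the handle, then valve (302,268), bush (252,288) and tappet (198,310). Their top heights are correct and the arm is clear.

```bash
python3 -c "
from bench import ctrl
print(ctrl.hand_in())"
```

```text
the job is handed in; nothing more can be done
None
```

The job is handed in at about 24 s: sprocket, valve, brass bush and tappet stand upright in the assembly rack's pockets, in that order from its handle, with the arm clear; the stated tip reach read about 31 mm too long, so I used measured fingertip heights after one harmless empty close above the tappet.

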